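# Gauge the base of a plaster dental cast

### The job

Seat the plaster cast with the horseshoe of teeth, base down, fully home in the rectangular recess of the aluminium plate and let go of it. Then lower the bridge gauge gently (do not drop it) over the seated cast and leave it standing flat on both legs on the plate, its sprung foot resting on the flat inside the teeth, so that it reads the base height. Leave the toothless block, the bowl and the bottle alone.

Things in the scene. Friction and masses are not known exactly. Their poses are not given: they have to be found in the camera images.
- cast: White plaster cast, loose, 0.22 kg. Base 70 (its x) x 54 (y) x 32 mm high; on top a horseshoe of teeth, 9 mm high, along both long sides and the +x end, open at -x. Flat land inside it: 30 mm wide in y, x -33 to +23 mm. Origin: centre of the underside; z up. Grip the base's sides across the 54 mm, fingertips at least 12 mm above the underside to clear the plate.
- cast_land (a point): Centre of the cast's flat land inside the teeth, 32 mm above the cast's underside: where the gauge's foot rests (the foot may rest anywhere on the flat).
- nest: Aluminium gauging plate fixed to the bench, 140 mm (its x) by 190 mm (its y) by 24 mm thick, with one rectangular recess in the middle, 75 mm (x) by 59 mm (y), 10 mm deep, with a small chamfer. The cast fits it either way round with about 2.5 mm play on each side. Origin: centre of the underside; z up.
- recess_floor (a point): Centre of the recess's floor, 14 mm above the bench, axes as the plate's. The seated cast's underside lies here.
- plate_top (a point): Middle of the plate at the height of its top face, 24 mm above the bench, axes as the plate's. The gauge's legs stand at this height beside the recess.
- gauge: Bridge gauge, loose, 0.5 kg: two steel legs at y = +-50 mm on foot bars 64 (x) x 14 (y) x 6 mm, 86 mm clear between the bars, to straddle the cast's 54 mm width; beam 26 (x) x 114 (y), 66 to 80 mm above the soles; black grip block 44 (x) x 30 (y), 80 to 128 mm up. A pin rises from its top as the foot is pushed in. Origin: midway between the legs at sole height; z up.
- gauge_grip (a point): Where to grip the gauge: centre of the black block, 106 mm above the leg soles; close across its 30 mm width (the gauge's y).
- foot_face (a point): Centre of the underside of the gauge's sprung foot, a 14 mm steel disc on a vertical spindle in the middle of the gauge; with the foot fully out it hangs 4 mm above the level of the leg soles.
- gauge_foot (a joint): Upward travel of the sprung foot in the gauge, m: 0 fully out, 0.030 at most; the soft spring (0.8 to 2 N) pushes it out. With the gauge standing on the plate and the foot on the land of the seated cast it reads 0.018; on the teeth it would read 0.027.
- blank: Bystander: plain white plaster block of the same 70 x 54 x 32 mm, no teeth. It and the cast lie to the robot's left, in either order. Origin: centre of the underside.
- bowl: Bystander: dark rubber mixing bowl, 110 mm across, 60 mm high, beyond the plate. Origin: centre of the underside.
- bottle: Bystander: white closed bottle, 48 mm diameter, 100 mm high, beyond the plate. Origin: centre of the underside.
Things that resemble listed ones, but are neither listed nor needed, are in the scene too. What is shaped like the gauge but blue is not meant. Leave any black look-alike of the cast alone.

How it is judged:
By the outcome, as a careful person would: the job done as asked, in the order asked, and still so for the second after the job is handed in, with the robot touching nothing.
It also fails if it takes over 67 s, if anything falls off the work surface, if the arm or the gripper's body presses on something with over 40 N, if the wrist force passes 120 N, or if a joint passes its speed limit or range.

### The arm

A 6-joint arm with a two-finger parallel gripper is mounted at the origin on the work surface. World frame = base frame: x ahead of the robot, y to its left, z up, the work surface at z = 0. Lengths are in m, angles in degrees, forces in N, time in s.
With the tool pointing down it reaches from about 0.375 to 0.9 m from the base axis. Payload 3.1 kg.
Tool frame: the origin (TCP) lies at the very end of the fingers, on their centre line; the grasp point (between the pads) lies 19 mm behind it (bot.tcp_to_grasp is the distance from the TCP to the grasp point, in m); z points along the fingers, y is the line along which they close (so a half turn about z gives the same grasp; the last joint's range is limited). The gripper opens to 87 mm and grips with 3 to 60 N. Pads are 19 mm wide; open, the fingers measure 117 mm over their backs; the gripper's body (75 mm by 190 mm) begins 51 mm behind the grasp point.
Start: joints at [64.945, 30.224, 82.088, -0, 67.689, -10.227], TCP at [0.16, 0.604, 0.223] pointing down, gripper open.
Joint ranges: [-176.69, 176.69], [-43.24, 126.21], [12.49, 139.97], [-82, 262], [0, 151.66], [-163.58, 163.58]. Speed limits (degrees/s): [159.86, 159.86, 180, 180, 180, 180].

### API

Orientations are given as a 3x3 rotation matrix whose columns are the frame's x, y, z axes.
In Python, from rig import telemetry, capture, camera_info, job, bot gives the robot as it stands. The module is installed in compiled form; this text tells all that it offers.
- The arm moves only by the tool carry_out, never from a script. Its argument "deltas" is a list that holds one entry, the list of rows, each a list of 7 numbers: the shift along the tool's x, y, z scaled (see below), then the turn, a rotation vector about the tool's x, y, z scaled (see below), then the closure, from -1 (fully open) to 1 (shut). In form: [[[dx, dy, dz, ax, ay, az, claw], ...]]. A call has exactly 10 rows; each row is the pose to reach, as a shift and turn from the pose commanded when the call began, along the tool's axes at that moment, turning the shorter way round; what a row does not reach only later rows make up. The controller multiplies each number of a shift by 15 cm and each number of a turn by 360 degrees. A row lasts 1/12 s, in which the tool goes at most 41.7 mm and 7.16 degrees, less where a joint would pass 70% of its speed; a pose out of reach is approached as far as the arm can. A call with a number of a shift or a turn outside -1 to 1 is refused whole. A call with a gripper value outside its range is refused whole. The fingers move at their own pace and stop on an object; the grip force is fixed at half the most. Time passes only in rows, so rows that repeat a pose let the fingers close, or fill a call up. It gives the time, the measured TCP pose, the force, the opening and the grip force at its end, in the units of the state.
- telemetry.read_state(): the state, without advancing time (a new reading comes with each control period).
- capture(name): name is "scene" or "top" or "wrist"; returns the picture (480x640x3 uint8, red, green, blue); there is no depth.
- camera_info(name): a dict with "mtx" (3x3 intrinsics, pixels), "cam_to_world" (4x4, takes a point from camera to world coordinates); the wrist camera has in their place "T_tool_cam" (4x4, takes a point from camera to tool coordinates, whose origin is the TCP and whose axes are the flange's). Camera axes: x right, y down, z forward; pixel columns grow to the right and rows downward; lengths in m; the calibration is good to about 2 mm. A picture is of the moment at which its call begins: read the wrist's pose just before it. camera_info takes no time and is no camera call.
- job.hand_in(): hands the job in; it is judged then, once.
The state is a dict: "time_s": time; "joint_positions": joint angles; "qvel": joint speeds; "tau": joint torques, N m; "position": TCP position; "tcp_rot": TCP orientation; "force": force on the tool from outside, world axes, zero at the start; "moment": the same for the moment, N m; "opening": opening from 0.0 (shut) to 1.0 (fully open); "grasp_force": force on a finger pad.
Only numpy, scipy, OpenCV 4.12 (cv2) and the standard library are available. Lean on these libraries where they do the work, as an engineer would, in place of code of your own. Each camera call takes 0.05 s, during which the arm holds its last target. There are 200 camera calls.

## Working session

There is one attempt and no reset: what is moved stays moved. The work goes in short steps, Python scripts to look and compute and a tool call to move; the robot and the scene stay as the last step left them, time stands still between calls to the robot, and variables do not carry over. Pictures are saved under pics/ and viewed, at most 10 in all, crops included, and the job is handed in when it is done.

Besides the shell and the picture viewer there is one more tool, called after "Emit:" as a command line: name --argument value ..., lists and objects as JSON in quotes. carry_out: Moves the arm, as the interface text tells. Its arguments: {"type":"object","properties":{"deltas":{"type":"array","items":{"type":"array","items":{"type":"array","items":{"type":"number"}}}}},"required":["deltas"]}

```bash
mkdir -p pics; python3 - <<'E'
from rig import telemetry, capture, camera_info, job, bot
import cv2, numpy as np
print(telemetry.read_state())
for n in ["scene","top"]:
    im=capture(n); cv2.imwrite(f"pics/{n}0.png",im[:,:,::-1]); ci=camera_info(n); print(n,np.round(ci["mtx"],1).tolist(),np.round(ci["cam_to_world"],4).tolist())
print(camera_info("wrist"))
E
```

```text
{'time_s': 0.0, 'joint_positions': array([ 6.49424798e+01,  3.02786377e+01,  8.21567243e+01, -3.40622368e-04,
        6.76860544e+01, -1.02283030e+01]), 'qvel': array([ 0.0393207 , -0.01251759,  0.01388825, -0.10985819, -0.04727661,
        0.04764981]), 'tau': array([-1.32309215e-03, -4.40044749e+01, -1.76591331e+01,  6.29846100e-02,
        5.83865948e-02, -1.59044484e-04]), 'position': array([0.15963562, 0.60352464, 0.22157325]), 'tcp_rot': array([[-9.66693416e-01,  2.55935624e-01, -8.92522287e-04],
       [ 2.55936912e-01,  9.66691576e-01, -1.92199997e-03],
       [ 3.70885514e-04, -2.08641412e-03, -9.99997755e-01]]), 'force': array([ 1.17615059, -0.12903272,  0.5131945 ]), 'moment': array([-0.00671342, -0.01153323, -0.06757239]), 'grasp_force': 0.0, 'opening': 0.9993901818679252}
scene [[534.8, 0.0, 318.4], [0.0, 534.8, 239.6], [0.0, 0.0, 1.0]] [[0.7261, 0.4041, -0.5564, 1.2473], [0.6876, -0.429, 0.5858, -0.6798], [-0.0019, -0.8079, -0.5893, 0.7976], [0.0, 0.0, 0.0, 1.0]]
top [[529.9, 0.0, 318.1], [0.0, 529.9, 242.4], [0.0, 0.0, 1.0]] [[-0.0203, -0.981, 0.1928, 0.3312], [-0.9996, 0.0238, 0.0158, 0.0339], [-0.0201, -0.1924, -0.9811, 1.2463], [0.0, 0.0, 0.0, 1.0]]
{'mtx': array([[350.9247473 ,   0.        , 323.36474786],
       [  0.        , 350.9247473 , 233.67633357],
       [  0.        ,   0.        ,   1.        ]]), 'T_tool_cam': array([[ 7.14285907e-05, -9.63383073e-01, -2.68128791e-01,
         7.31890666e-02],
       [ 9.99999561e-01,  3.19331686e-04, -8.80957918e-04,
        -2.09002145e-04],
       [ 9.34321966e-04, -2.68128611e-01,  9.63382673e-01,
        -1.61823182e-01],
       [ 0.00000000e+00,  0.00000000e+00,  0.00000000e+00,
         1.00000000e+00]])}
```

View pics/scene0.png

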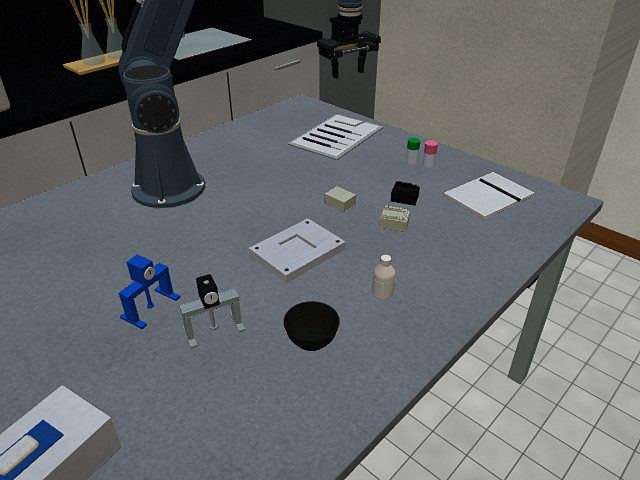

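View pics/top0.png

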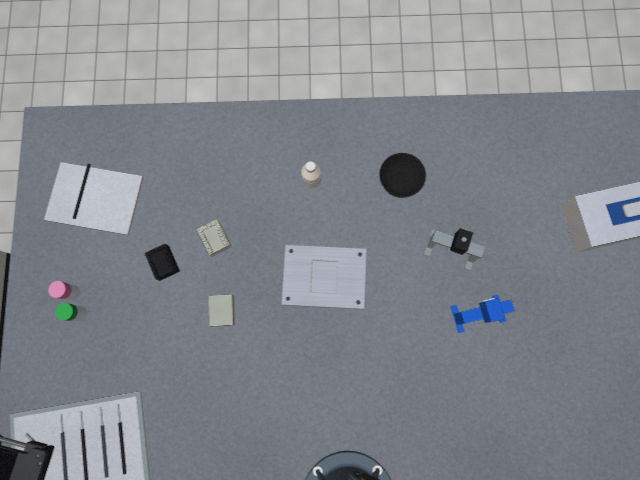

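The cast is the white one with teeth at scene (395,218) / top (213,237). The others are the plain blank, top (221,310), and the black look-alike, top (162,262). The gauge is the grey one with the black block, top (460,242); the blue one at (485,311) isn't meant. I'll take rough positions and a confirming crop.

```bash
cat > h.py <<'E'
from rig import telemetry, capture, camera_info, job, bot
import cv2, numpy as np
def cam(name, st=None):
    c=camera_info(name)
    if name=="wrist":
        T=np.eye(4); T[:3,:3]=st["tcp_rot"]; T[:3,3]=st["position"]; return c["mtx"],T@c["T_tool_cam"]
    return c["mtx"],c["cam_to_world"]
def toplane(K,T,uv,z):
    uv=np.atleast_2d(uv).astype(float)
    d=np.c_[uv,np.ones(len(uv))]@np.linalg.inv(K).T@T[:3,:3].T
    return T[:3,3]+d*((z-T[2,3])/d[:,2])[:,None]
def proj(K,T,P):
    p=(np.atleast_2d(P)-T[:3,3])@T[:3,:3]; p=p@K.T; return p[:,:2]/p[:,2:]
def shot(name,f):
    st=telemetry.read_state(); im=capture(name); cv2.imwrite("pics/"+f,im[:,:,::-1]); K,T=cam(name,st); return st,im,K,T
def delta(target,yaw,st=None):
    """row numbers for a tool-down target pose; yaw = world direction (deg) of tool y axis; either half turn"""
    from scipy.spatial.transform import Rotation as R
    st=st or telemetry.read_state(); A=st["tcp_rot"]; out=[]
    for y in (yaw,yaw+180):
        c,s=np.cos(np.radians(y)),np.sin(np.radians(y))
        B=np.array([[s,c,0],[-c,s,0],[0,0,-1.]])
        rv=R.from_matrix(A.T@B).as_rotvec(degrees=True)/360
        out.append(rv)
    rv=min(out,key=np.linalg.norm)
    print("delta",np.round(A.T@(np.array(target)-st["position"])/0.15,4),"turn",np.round(rv,4))
E
python3 - <<'E'
from h import *
K,T=cam("top"); im=cv2.imread("pics/top0.png")
for n,uv,z in [("cast",(213,237),.036),("blank",(221,310),.032),("plate",(325,277),.024),("gauge",(460,242),.11),("bowl",(402,175),.06),("bottle",(311,170),.09),("blue",(487,311),.1),("black",(162,262),.04)]: print(n,np.round(toplane(K,T,uv,z)[0],3))
a=cv2.resize(im[195:345,130:270],None,fx=2.8,fy=2.8,interpolation=2); b=cv2.resize(im[205:335,410:530],None,fx=3,fy=3,interpolation=2)
H=max(a.shape[0],b.shape[0]); pad=lambda i:cv2.copyMakeBorder(i,0,H-i.shape[0],0,0,0)
cv2.imwrite("pics/crop.png",np.hstack([pad(a),pad(b)])); print(a.shape,b.shape)
E
```

```text
cast [0.588 0.299 0.036]
blank [0.418 0.279 0.032]
plate [0.489 0.039 0.024]
gauge [ 0.548 -0.256  0.11 ]
bowl [ 0.72  -0.146  0.06 ]
bottle [0.727 0.065 0.09 ]
blue [ 0.398 -0.306  0.1  ]
black [0.531 0.416 0.04 ]
(420, 392, 3) (390, 360, 3)
```

View pics/crop.png

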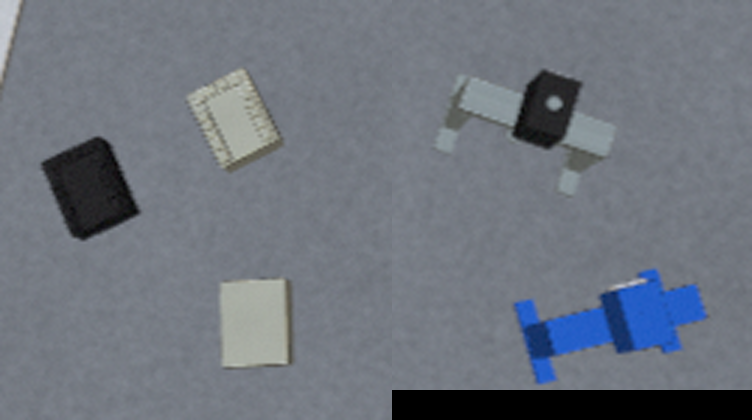

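The crop confirms three things: the cast has teeth and is white, at crop (235,118). The black look-alike is at (90,190) and the plain blank at (255,322). The right gauge is the grey one with the black block (547,108). I'll move over the cast for a close measurement.

Emit:
carry_out --deltas '[[[-0.1,-0.04,0,0,0,0,-1],[-0.2,-0.08,0,0,0,0,-1],[-0.3,-0.12,0,0,0,0,-1],[-0.4,-0.16,0,0,0,0,-1],[-0.5,-0.2,0,0,0,0,-1],[-0.6,-0.24,0,0,0,0,-1],[-0.7,-0.28,0,0,0,0,-1],[-0.8,-0.32,0,0,0,0,-1],[-0.9,-0.36,0,0,0,0,-1],[-1,-0.4,0,0,0,0,-1]]]'

```text
time_s: 0.93
position: [0.2899, 0.507, 0.2221]
tcp_rot: [[-0.967, 0.256, -0.001], [0.256, 0.967, -0.001], [0.0, -0.001, -1.0]]
force: [-0.0, 0.0, 0.4]
opening: 0.998
grasp_force: 0.0
```

Emit:
carry_out --deltas '[[[-0.1,-0.04,0,0,0,0,-1],[-0.2,-0.08,0,0,0,0,-1],[-0.3,-0.12,0,0,0,0,-1],[-0.4,-0.16,0,0,0,0,-1],[-0.5,-0.2,0,0,0,0,-1],[-0.6,-0.24,0,0,0,0,-1],[-0.7,-0.28,0,0,0,0,-1],[-0.8,-0.32,0,0,0,0,-1],[-0.9,-0.36,0,0,0,0,-1],[-1,-0.4,0,0,0,0,-1]]]'

```text
time_s: 1.77
position: [0.4195, 0.4106, 0.2221]
tcp_rot: [[-0.967, 0.256, -0.001], [0.256, 0.967, -0.001], [0.001, -0.001, -1.0]]
force: [0.0, 1.2, -0.5]
opening: 0.997
grasp_force: 0.0
```

Emit:
carry_out --deltas '[[[-0.1,-0.05,0,0,0,-0.013,-1],[-0.2,-0.1,0,0,0,-0.026,-1],[-0.3,-0.15,0,0,0,-0.039,-1],[-0.4,-0.2,0,0,0,-0.052,-1],[-0.5,-0.25,0,0,0,-0.065,-1],[-0.6,-0.3,0,0,0,-0.078,-1],[-0.7,-0.35,0,0,0,-0.091,-1],[-0.85,-0.38,0,0,0,-0.105,-1],[-1,-0.4,0,0,0,-0.12,-1],[-1,-0.4,0,0,0,-0.12,-1]]]'

```text
time_s: 2.6
position: [0.5531, 0.313, 0.2222]
tcp_rot: [[-0.88, -0.475, 0.004], [-0.475, 0.88, -0.001], [-0.003, -0.002, -1.0]]
force: [0.5, 0.3, -0.5]
opening: 1.002
grasp_force: 0.0
```

```bash
sed -i 's/B=np.array.*/B=np.array([[-s,c,0],[c,s,0],[0,0,-1.]])/' h.py; python3 - <<'E'
from h import *
st,im,K,T=shot("wrist","w1.png")
print(st["time_s"],st["position"],st["tcp_rot"].round(3).tolist(),st["joint_positions"].round(1))
print(proj(K,T,[[.588,.299,.04],[.489,.039,.024]]))
E
```

```text
2.6 [0.55308217 0.31302007 0.22223164] [[-0.88, -0.475, 0.004], [-0.475, 0.88, -0.001], [-0.003, -0.002, -1.0]] [ 19.5  31.   80.6  -0.1  68.2 -98.8]
[[295.86534869 234.94952033]
 [ 90.9452604    5.41066761]]
```

View pics/w1.png

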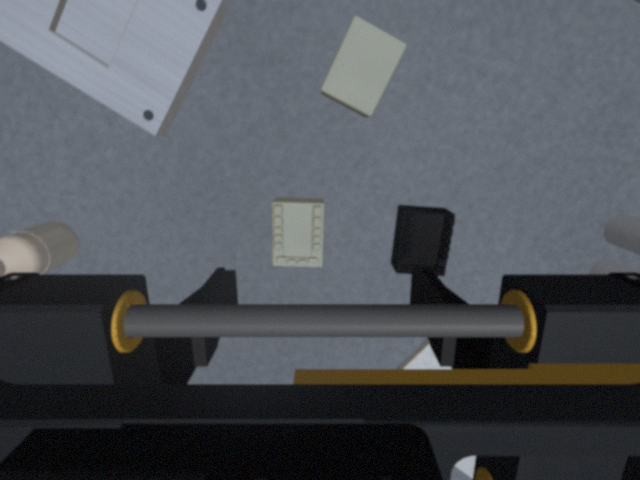

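Wrist view: the cast is at (298,232), closed end toward the image bottom. The black look-alike is at (424,240), the blank at (364,66) and the plate is top left. I'll segment the cast precisely.

```bash
python3 - <<'E'
from h import *
st,im,K,T=shot("wrist","w1b.png")
hsv=cv2.cvtColor(im,cv2.COLOR_RGB2HSV)
def cream(roi):
    x0,y0,x1,y1=roi; s=im[y0:y1,x0:x1].astype(int)
    m=((s[:,:,0]-s[:,:,2])>3).astype(np.uint8); m=cv2.morphologyEx(m,cv2.MORPH_OPEN,np.ones((3,3)))
    c=max(cv2.findContours(m,0,2)[0],key=cv2.contourArea)
    return c.reshape(-1,2)+[x0,y0]
c=cream((240,170,370,285)); print("box",c.min(0),c.max(0))
r=cv2.minAreaRect(c.astype(np.float32)); print(r)
bx=cv2.boxPoints(r)
for z in (.041,.032,0): print(z,toplane(K,T,bx,z).round(4)[:,:2].tolist())
u0,v0=c.min(0);u1,v1=c.max(0);vm=235;um=298
print("left z41,z0",toplane(K,T,[[u0-.5,vm]]*1,.041)[0].round(4))
A=st["tcp_rot"]
tl=lambda uv,z:((toplane(K,T,[uv],z)[0]-st["position"])@A*1000).round(1)
print("tool frame mm: left@41",tl((u0-.5,vm),.041),"right@41",tl((u1+.5,vm),.041),"right@0",tl((u1+.5,vm),0.))
print("closed end@41",tl((um,v1+.5),.041),"open end@32",tl((um,v0-.5),.032),"@0",tl((um,v0-.5),0))
print("scan col",[int(x) for x in im[192:210,298].sum(1)])
E
```

```text
box [270 201] [320 252]
((295.0, 226.5), (51.0, 50.0), 90.0)
0.041 [[0.5655, 0.2614], [0.5422, 0.3049], [0.589, 0.3299], [0.6133, 0.2845]]
0.032 [[0.5676, 0.2609], [0.5436, 0.3056], [0.5917, 0.3312], [0.6167, 0.2847]]
0 [[0.575, 0.2592], [0.5489, 0.308], [0.6013, 0.3359], [0.6285, 0.2852]]
left z41,z0 [0.5972 0.2762 0.041 ]
tool frame mm: left@41 [-23.2 -55.2 181. ] right@41 [-23.2  -3.4 181. ] right@0 [-34.7  -3.8 222. ]
closed end@41 [-41.9 -26.6 181. ] open end@32 [ 10.6 -26.2 190. ] @0 [  4.9 -28.6 222. ]
scan col [337, 339, 344, 341, 335, 340, 326, 313, 291, 275, 260, 275, 326, 385, 435, 448, 449, 461]
```

```bash
python3 - <<'E'
from h import *
st=telemetry.read_state(); im=cv2.imread("pics/w1b.png")[:,:,::-1]; K,T=cam("wrist",st)
print(st["position"])
s=im[180:290,245:350].astype(int); 
m=((s[:,:,0]-s[:,:,2]>3)).astype(np.uint8)
for v in range(195,285,4): 
    q=np.where(m[v-180])[0]+245; print(v,q.min() if len(q) else 0,q.max() if len(q) else 0,len(q),end=" | ")
print()
for u in (280,298,312): print(u,[(int(x.sum()),int(x[0])-int(x[2])) for x in im[252:276,u]])
print([(int(x.sum()),int(x[0])-int(x[2])) for x in im[235,264:276]],[(int(x.sum()),int(x[0])-int(x[2])) for x in im[235,314:330]])
E
```

```text
[0.54892953 0.31441792 0.22179719]
195 0 0 0 | 199 0 0 0 | 203 272 320 49 | 207 270 320 24 | 211 270 319 18 | 215 270 320 16 | 219 270 317 19 | 223 270 314 15 | 227 270 318 20 | 231 270 319 24 | 235 270 318 19 | 239 270 318 21 | 243 270 319 22 | 247 270 319 25 | 251 270 319 24 | 255 271 308 6 | 259 271 313 38 | 263 271 315 42 | 267 286 303 9 | 271 0 0 0 | 275 0 0 0 | 279 0 0 0 | 283 0 0 0 | 
280 [(435, 4), (441, 2), (443, 4), (435, 1), (426, 2), (413, 5), (375, 8), (370, 10), (407, 9), (441, 5), (460, 6), (451, 4), (448, 6), (448, 3), (452, 0), (441, -1), (393, -5), (355, -8), (338, -14), (333, -13), (336, -14), (328, -15), (325, -14), (332, -15)]
298 [(453, 1), (455, 1), (452, 1), (454, 4), (457, 0), (453, 2), (428, 2), (397, 6), (385, 6), (376, 8), (378, 12), (416, 7), (446, 4), (454, 5), (450, 5), (449, 5), (404, 2), (364, -7), (337, -13), (329, -14), (318, -16), (333, -15), (339, -13), (324, -15)]
312 [(425, 7), (443, 3), (444, 1), (453, 0), (457, 3), (443, 1), (419, 4), (385, 4), (386, 8), (418, 6), (443, 8), (454, 4), (449, 5), (450, 3), (465, 4), (459, 3), (433, -3), (384, -6), (350, -12), (333, -13), (331, -16), (326, -11), (334, -12), (328, -14)]
[(312, -17), (323, -11), (321, -15), (319, -13), (313, -10), (337, -3), (361, 8), (388, 10), (409, 6), (414, 6), (428, 10), (429, 6)] [(437, 5), (434, 4), (439, 3), (440, 7), (422, 5), (422, 3), (408, 0), (366, -7), (349, -11), (336, -16), (330, -14), (325, -14), (332, -12), (328, -17), (339, -16), (339, -16)]
```

```bash
python3 - <<'E'
from h import *
st=telemetry.read_state(); im=cv2.imread("pics/w1b.png")[:,:,::-1].astype(int); K,T=cam("wrist",st)
m=(im[:,:,0]-im[:,:,2]>-5)&(im.sum(2)>345)
L=[];R_=[]
for v in range(212,258):
    q=np.where(m[v,255:340])[0]+255; L.append((v,q.min()-.5)); R_.append((v,q.max()+.5))
B=[(u,np.where(m[240:285,u])[0].max()+240.5) for u in range(276,316)]
print([np.round(np.polyfit(*np.array(a).T,1),3) for a in (L,R_,B)])
A=st["tcp_rot"]
tl=lambda uv,z:((toplane(K,T,[uv],z)[0]-st["position"])@A*1000).round(1)
l=np.median([x[1] for x in L]);r=np.median([x[1] for x in R_]);b=np.median([x[1] for x in B]); print(l,r,b)
for z in (.032,.041): print(z,"L",tl((l,235),z),"R",tl((r,235),z),"closed",tl((295,b),z),"open",tl((295,204.5),z))
f=(toplane(K,T,[[295,b],[295,204.5]],.032)); c=f.mean(0); d=f[0]-f[1]; print(c, np.degrees(np.arctan2(d[1],d[0])), np.degrees(np.arctan2(A[1,1],A[0,1])))
for y in (118.2,):delta([c[0],c[1],.12],y)
E
```

```text
[array([7.00000e-03, 2.67757e+02]), array([-2.80000e-02,  3.27414e+02]), array([2.70000e-02, 2.60575e+02])]
269.5 320.5 268.5
0.032 L [-25.7 -56.6 189.7] R [-25.7  -3.5 189.8] closed [-62.8 -30.8 189.7] open [  6.5 -29.3 189.8]
0.041 L [-23.1 -55.1 180.7] R [-23.1  -3.4 180.8] closed [-59.4 -30.  180.7] open [  8.2 -28.6 180.8]
[0.58765267 0.30118809 0.032     ] 26.997272368472718 118.22403238376452
delta [-0.1868 -0.2002  0.6782] turn [ 0.0001 -0.0002  0.0001]
```

Emit:
carry_out --deltas '[[[-0.02,-0.02,0.07,0,0,0.003,-1],[-0.04,-0.04,0.14,0,0,0.003,-1],[-0.06,-0.06,0.21,0,0,0.003,-1],[-0.08,-0.08,0.28,0,0,0.003,-1],[-0.1,-0.1,0.35,0,0,0.003,-1],[-0.12,-0.12,0.42,0,0,0.003,-1],[-0.14,-0.14,0.49,0,0,0.003,-1],[-0.16,-0.17,0.56,0,0,0.003,-1],[-0.187,-0.2,0.63,0,0,0.003,-1],[-0.187,-0.2,0.7,0,0,0.003,-1]]]'

```text
time_s: 3.53
position: [0.5895, 0.3014, 0.1165]
tcp_rot: [[-0.889, -0.458, 0.002], [-0.458, 0.889, 0.0], [-0.001, -0.001, -1.0]]
force: [0.1, 0.3, 0.3]
opening: 0.998
grasp_force: 0.0
```

Emit:
carry_out --deltas '[[[0,0,0.1,0,0,0,-1],[0,0,0.2,0,0,0,-1],[0,0,0.3,0,0,0,-1],[0,0,0.38,0,0,0,-1],[0,0,0.46,0,0,0,-1],[0,0,0.54,0,0,0,-1],[0,0,0.6,0,0,0,-1],[0,0,0.64,0,0,0,-1],[0,0,0.67,0,0,0,-1],[0,0,0.685,0,0,0,-1]]]'

```text
time_s: 4.37
position: [0.5877, 0.3019, 0.0143]
tcp_rot: [[-0.889, -0.459, -0.0], [-0.459, 0.889, -0.0], [0.0, 0.0, -1.0]]
force: [-0.6, 0.4, -0.3]
opening: 0.997
grasp_force: 0.0
```

Emit:
carry_out --deltas '[[[0,0,0,0,0,0,-1],[0,0,0,0,0,0,0],[0,0,0,0,0,0,0.2],[0,0,0,0,0,0,1],[0,0,0,0,0,0,1],[0,0,0,0,0,0,1],[0,0,0,0,0,0,1],[0,0,0,0,0,0,1],[0,0,0,0,0,0,1],[0,0,0,0,0,0,1]]]'

```text
time_s: 5.2
position: [0.5882, 0.3018, 0.0151]
tcp_rot: [[-0.889, -0.459, 0.001], [-0.459, 0.889, -0.0], [-0.001, -0.001, -1.0]]
force: [-0.2, -1.4, 1.6]
opening: 0.616
grasp_force: 30.0
```

Emit:
carry_out --deltas '[[[0,0,-0.03,0,0,0,1],[0,0,-0.08,0,0,0,1],[0,0,-0.15,0,0,0,1],[0,0,-0.25,0,0,0,1],[0,0,-0.35,0,0,0,1],[0,0,-0.48,0,0,0,1],[0,0,-0.61,0,0,0,1],[0,0,-0.74,0,0,0,1],[0,0,-0.87,0,0,0,1],[0,0,-1,0,0,0,1]]]'

```text
time_s: 6.03
position: [0.5873, 0.302, 0.1665]
tcp_rot: [[-0.889, -0.459, -0.0], [-0.459, 0.889, 0.0], [0.0, 0.0, -1.0]]
force: [-0.4, 0.1, -1.6]
opening: 0.618
grasp_force: 30.0
```

Emit:
carry_out --deltas '[[[0.05,-0.06,-0.05,0,0,0.007,1],[0.12,-0.14,-0.1,0,0,0.015,1],[0.19,-0.23,-0.15,0,0,0.024,1],[0.26,-0.32,-0.2,0,0,0.034,1],[0.33,-0.42,-0.23,0,0,0.044,1],[0.4,-0.52,-0.23,0,0,0.054,1],[0.48,-0.62,-0.23,0,0,0.064,1],[0.55,-0.7,-0.23,0,0,0.072,1],[0.6,-0.755,-0.23,0,0,0.076,1],[0.6,-0.755,-0.23,0,0,0.076,1]]]'

```text
time_s: 6.87
position: [0.5588, 0.1583, 0.1998]
tcp_rot: [[-1.0, 0.003, -0.001], [0.003, 1.0, -0.001], [0.001, -0.001, -1.0]]
force: [-0.1, 0.3, -2.8]
opening: 0.617
grasp_force: 30.0
```

```bash
python3 - <<'E'
from h import *
capture("top")
st,im,K,T=shot("wrist","w2.png")
print(st["time_s"],st["position"],st["tcp_rot"].round(4).tolist(),st["grasp_force"],st["opening"])
E
```

```text
6.9167 [0.55946371 0.15951343 0.19981554] [[-1.0, 0.0021, 0.0001], [0.0021, 1.0, 0.0005], [-0.0001, 0.0005, -1.0]] 29.999099671840668 0.6167621527176408
```

View pics/w2.png

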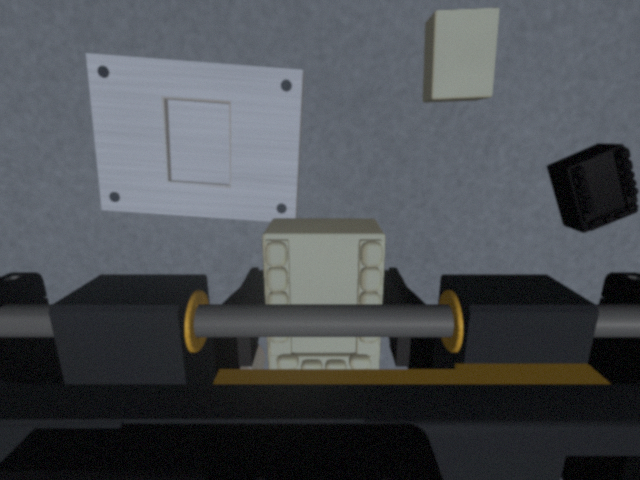

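The wrist view shows the plate with corner holes at (103,72), (286,86), (281,209) and (114,197), and the recess around (198,142). The cast is held upright, its open end's top edge at row ~235.

```bash
python3 - <<'E'
from h import *
im0=cv2.imread("pics/w2.png")[:,:,::-1]; im=im0.astype(int); K,T=cam("wrist",telemetry.read_state()); st=telemetry.read_state()
g=cv2.cvtColor(im0,cv2.COLOR_RGB2GRAY); H=[]
for u,v in [(103,72),(286,86),(281,209),(114,197)]:
    p=g[v-8:v+9,u-8:u+9].astype(float); w=np.clip(np.median(p)-25-p,0,None); y,x=np.mgrid[-8:9,-8:9]
    H.append((u+(w*x).sum()/w.sum(),v+(w*y).sum()/w.sum()))
print(np.round(H,1).tolist())
def rep(P,n):
    c=P.mean(0); e=(P[1]-P[0]+P[2]-P[3])/2; f=(P[0]-P[3]+P[1]-P[2])/2
    print(n,c.round(4),"len",np.linalg.norm(e[:2]).round(4),np.linalg.norm(f[:2]).round(4),"ydir",np.degrees(np.arctan2(e[1],e[0])).round(2),"xdir",np.degrees(np.arctan2(-f[1],-f[0])).round(2))
rep(toplane(K,T,H,.024),"holes")
m=((g>145)*255).astype(np.uint8); m[:40]=0;m[230:]=0;m[:,340:]=0
c=max(cv2.findContours(m,0,2)[0],key=cv2.contourArea)
q=cv2.approxPolyDP(c,12,True).reshape(-1,2); print(q.tolist())
# plate also from top camera
Kt,Tt=cam("top"); t=cv2.imread("pics/top0.png",0)
Ht=[]
for u,v in [(360,253),(290,250),(289,298),(361,300)]:
    p=t[v-4:v+5,u-4:u+5].astype(float); w=np.clip(np.median(p)-25-p,0,None); y,x=np.mgrid[-4:5,-4:5]; Ht.append((u+(w*x).sum()/w.sum(),v+(w*y).sum()/w.sum()))
print(np.round(Ht,1).tolist()); P=toplane(Kt,Tt,Ht,.024); rep(P[[3,2,1,0]],"top holes")
# recess lines
for v in (120,160): print(v,g[v,160:172].tolist(),g[v,224:238].tolist())
for u in (185,215): print(u,g[92:106,u].tolist(),g[178:192,u].tolist())
print("cast face col",[int(x) for x in g[212:242,320]])
E
```

```text
[[102.9, 71.3], [285.8, 85.1], [281.1, 208.0], [114.1, 196.5]]
holes [0.4929 0.0417 0.024 ] len 0.1619 0.112 ydir 85.92 xdir -4.1
[[88, 55], [95, 130], [162, 134], [96, 134], [100, 181], [120, 187], [101, 189], [104, 208], [268, 219], [283, 201], [293, 215], [300, 71], [231, 82], [208, 67], [233, 66]]
[[359.6, 253.9], [290.7, 250.6], [287.5, 298.2], [359.7, 301.4]]
top holes [0.492  0.0407 0.024 ] len 0.1639 0.1113 ydir 86.06 xdir -3.15
120 [153, 152, 145, 141, 129, 116, 101, 103, 119, 137, 148, 149] [148, 147, 151, 149, 145, 142, 140, 145, 149, 150, 151, 150, 153, 151]
160 [147, 149, 147, 148, 146, 149, 137, 118, 105, 106, 119, 138] [145, 150, 148, 147, 144, 144, 142, 145, 149, 150, 151, 148, 150, 149]
185 [153, 152, 153, 147, 148, 145, 136, 126, 125, 138, 149, 153, 154, 149] [149, 146, 140, 128, 129, 142, 149, 152, 154, 153, 152, 152, 149, 151]
215 [153, 152, 151, 153, 153, 152, 149, 146, 134, 126, 123, 137, 150, 153] [149, 147, 147, 145, 137, 127, 125, 138, 144, 150, 154, 154, 152, 151]
cast face col [101, 101, 102, 103, 98, 97, 91, 88, 85, 84, 87, 86, 93, 88, 89, 89, 90, 88, 88, 90, 96, 111, 132, 138, 143, 144, 146, 146, 146, 146]
```

```bash
python3 - <<'E'
from h import *
im=cv2.imread("pics/w2.png")[:,:,::-1].astype(int); st=telemetry.read_state(); K,T=cam("wrist",st); A=st["tcp_rot"]
zu=st["position"][2]-.0145
tl=lambda uv,z:((toplane(K,T,[uv],z)[0]-st["position"])@A*1000).round(2)
print("open top",tl((324,233),zu+.032),"open bottom",tl((324,217.5),zu))
for v in (238,245,250):
    r=im[v,255:395]; d=r[:,0]-r[:,2]; s=r.sum(1); print(v,[(255+i,int(s[i])) for i in list(range(4,18))+list(range(120,138))])
    
E
```

```text
open top [ 33.42  -0.07 -17.52] open bottom [32.87 -0.05 14.48]
238 [(259, 318), (260, 329), (261, 334), (262, 340), (263, 370), (264, 397), (265, 407), (266, 406), (267, 398), (268, 392), (269, 393), (270, 389), (271, 402), (272, 397), (375, 391), (376, 391), (377, 388), (378, 392), (379, 394), (380, 394), (381, 417), (382, 421), (383, 416), (384, 393), (385, 341), (386, 311), (387, 312), (388, 301), (389, 291), (390, 308), (391, 312), (392, 312)]
245 [(259, 317), (260, 308), (261, 303), (262, 326), (263, 359), (264, 376), (265, 377), (266, 360), (267, 342), (268, 349), (269, 366), (270, 380), (271, 393), (272, 390), (375, 391), (376, 399), (377, 391), (378, 376), (379, 373), (380, 368), (381, 389), (382, 415), (383, 415), (384, 386), (385, 327), (386, 304), (387, 305), (388, 302), (389, 295), (390, 308), (391, 306), (392, 302)]
250 [(259, 316), (260, 310), (261, 309), (262, 318), (263, 346), (264, 362), (265, 351), (266, 343), (267, 370), (268, 391), (269, 385), (270, 408), (271, 416), (272, 424), (375, 422), (376, 418), (377, 419), (378, 420), (379, 415), (380, 419), (381, 397), (382, 391), (383, 397), (384, 372), (385, 320), (386, 306), (387, 307), (388, 300), (389, 308), (390, 312), (391, 310), (392, 308)]
```

Emit:
carry_out --deltas '[[[0.04,-0.07,0,0,0,0.002,1],[0.09,-0.15,0,0,0,0.004,1],[0.14,-0.25,0,0,0,0.006,1],[0.2,-0.36,0.05,0,0,0.008,1],[0.27,-0.48,0.12,0,0,0.0109,1],[0.34,-0.6,0.22,0,0,0.0109,1],[0.4,-0.7,0.34,0,0,0.0109,1],[0.454,-0.788,0.46,0,0,0.0109,1],[0.454,-0.788,0.58,0,0,0.0109,1],[0.454,-0.788,0.665,0,0,0.0109,1]]]'

```text
time_s: 7.8
position: [0.4904, 0.0415, 0.0985]
tcp_rot: [[-0.998, 0.07, -0.002], [0.07, 0.998, 0.0], [0.002, 0.0, -1.0]]
force: [0.2, 0.3, -3.0]
opening: 0.619
grasp_force: 30.0
```

Emit:
carry_out --deltas '[[[0,0,0.05,0,0,0,1],[0,0,0.1,0,0,0,1],[0,0,0.16,0,0,0,1],[0,0,0.22,0,0,0,1],[0,0,0.27,0,0,0,1],[0,0,0.31,0,0,0,1],[0,0,0.34,0,0,0,1],[0,0,0.36,0,0,0,1],[0,0,0.36,0,0,0,1],[0,0,0.36,0,0,0,1]]]'

```text
time_s: 8.63
position: [0.4916, 0.0419, 0.0455]
tcp_rot: [[-0.998, 0.07, 0.0], [0.07, 0.998, 0.0], [-0.0, 0.0, -1.0]]
force: [-0.1, 0.3, -2.8]
opening: 0.618
grasp_force: 30.0
```

```bash
python3 - <<'E'
from h import *
st,im,K,T=shot("wrist","w3.png")
print(st["time_s"],st["position"],st["tcp_rot"].round(4).tolist(),st["force"])
st2,im2,K2,T2=shot("scene","s3.png")
a=im[60:440,140:500]; b=cv2.resize(im2[195:295,235:360],None,fx=3.2,fy=3.2,interpolation=2); 
cv2.imwrite("pics/c3.png",np.hstack([a,cv2.copyMakeBorder(b,0,a.shape[0]-b.shape[0],0,0,0)])[:,:,::-1])
# expected recess corners in the image
c=np.array([.4929,.0417]); t=np.radians(-4.05); R=np.array([[np.cos(t),-np.sin(t)],[np.sin(t),np.cos(t)]])
for z in (.024,.014): print(proj(K,T,[[*(c+R@[sx*.0375,sy*.0295]),z] for sx,sy in ((-1,-1),(-1,1),(1,1),(1,-1))]).round(1).tolist())
E
```

```text
8.6333 [0.49157049 0.04190843 0.04552182] [[-0.9976, 0.0697, 0.0], [0.0697, 0.9976, 0.0], [-0.0, 0.0, -1.0]] [-0.13967971  0.33813297 -2.778157  ]
[[268.5, 208.4], [379.4, 208.5], [373.8, 333.7], [273.7, 333.5]]
[[271.2, 204.8], [376.7, 205.0], [371.6, 324.9], [275.9, 324.7]]
```

View pics/c3.png

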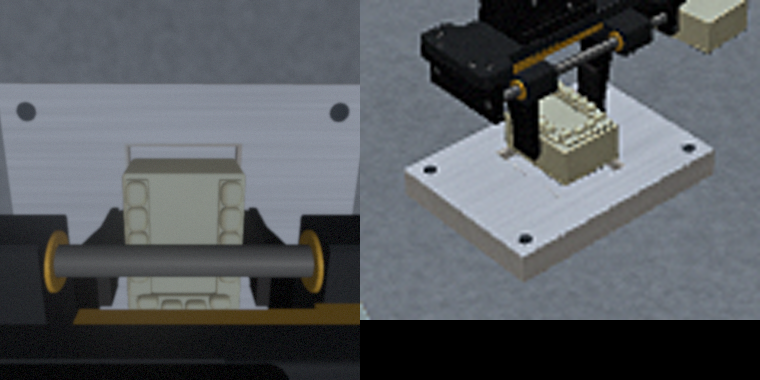

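The crop shows the recess's near edge sticking out behind the cast at crop (127..242, 145). The cast is centred over it and parallel. I'll refine the numbers.

```bash
python3 - <<'E'
from h import *
im=cv2.imread("pics/w3.png"); g=cv2.cvtColor(im,cv2.COLOR_BGR2GRAY); st=telemetry.read_state(); K,T=cam("wrist",st); A=st["tcp_rot"]
tl=lambda uv,z:((toplane(K,T,[uv],z)[0]-st["position"])@A*1000).round(2)
H=[]
for u,v in [(166,171),(479,171)]:
    p=g[v-14:v+15,u-14:u+15].astype(float); w=np.clip(np.median(p)-25-p,0,None); y,x=np.mgrid[-14:15,-14:15]; H.append((u+(w*x).sum()/w.sum(),v+(w*y).sum()/w.sum()))
print("holes",np.round(H,1).tolist(),[tl(h,.024).tolist() for h in H])
for v in (208,212): print(v,g[v,258:276].tolist(),g[v,372:392].tolist())
for u in (290,325,360): print(u,g[196:240,u].tolist())
E
```

```text
holes [[165.8, 171.2], [479.1, 172.0]] [[55.73, -81.98, 21.79], [55.3, 80.21, 21.78]]
208 [141, 142, 141, 139, 144, 142, 136, 135, 128, 121, 107, 108, 123, 138, 145, 145, 145, 146] [146, 144, 134, 118, 100, 101, 117, 123, 125, 129, 138, 142, 144, 142, 143, 143, 142, 142, 142, 142]
212 [145, 143, 142, 143, 143, 143, 141, 136, 133, 124, 108, 105, 116, 136, 140, 141, 142, 141] [142, 143, 132, 112, 94, 101, 120, 125, 131, 132, 142, 148, 146, 145, 144, 142, 144, 145, 145, 147]
290 [146, 147, 147, 146, 145, 146, 141, 136, 129, 128, 135, 144, 144, 144, 146, 141, 141, 140, 142, 143, 137, 131, 110, 86, 84, 84, 89, 84, 88, 87, 88, 88, 91, 89, 87, 89, 98, 114, 127, 136, 137, 138, 141, 141]
325 [147, 145, 146, 145, 146, 144, 141, 135, 130, 128, 133, 144, 148, 149, 146, 145, 142, 143, 141, 142, 141, 131, 112, 93, 85, 85, 85, 88, 88, 89, 88, 89, 90, 89, 90, 91, 94, 111, 127, 135, 138, 141, 140, 139]
360 [145, 146, 149, 143, 148, 147, 141, 137, 129, 129, 137, 142, 147, 146, 143, 144, 142, 141, 138, 141, 140, 132, 111, 93, 88, 87, 89, 84, 87, 86, 87, 85, 86, 90, 90, 87, 93, 108, 127, 137, 139, 139, 129, 116]
```

```bash
python3 - <<'E'
from h import *
st=telemetry.read_state(); K,T=cam("wrist",st); A=st["tcp_rot"]
tl=lambda uv,z:((toplane(K,T,[uv],z)[0]-st["position"])@A*1000).round(2)
print(tl((324,217.8),.031),tl((324,233.2),.063),tl((322.5,206.5),.024),tl((268.5,208),.022),tl((376.5,208),.022))
E
```

```text
[32.61 -0.05 14.8 ] [ 33.22  -0.07 -17.2 ] [37.16 -0.84 21.8 ] [ 35.93 -29.91  23.8 ] [35.95 28.2  23.8 ]
```

Emit:
carry_out --deltas '[[[0.005,-0.003,0,0,0,0,1],[0.01,-0.006,0,0,0,0,1],[0.01,-0.006,0.01,0,0,0,1],[0.01,-0.006,0.025,0,0,0,1],[0.01,-0.006,0.04,0,0,0,1],[0.01,-0.006,0.055,0,0,0,1],[0.01,-0.006,0.07,0,0,0,1],[0.01,-0.006,0.085,0,0,0,1],[0.01,-0.006,0.1,0,0,0,1],[0.01,-0.006,0.107,0,0,0,1]]]'

```text
time_s: 9.57
position: [0.4898, 0.0411, 0.0291]
tcp_rot: [[-0.998, 0.07, -0.001], [0.07, 0.998, 0.0], [0.001, 0.0, -1.0]]
force: [0.0, -0.7, -2.2]
opening: 0.618
grasp_force: 30.0
```

```bash
python3 - <<'E'
from h import *
st,im,K,T=shot("wrist","w4.png"); print(st["time_s"],st["position"],st["force"],st["moment"])
st2,im2,K2,T2=shot("scene","s4.png")
E
```

```text
9.5667 [0.48978772 0.04114409 0.02907784] [ 0.04346597 -0.66111793 -2.19358786] [-0.00962399  0.02942575 -0.03011069]
```

Emit:
carry_out --deltas '[[[0,0,0.004,0,0,0,1],[0,0,0.006,0,0,0,1],[0,0,0.006,0,0,0,0.2],[0,0,0.006,0,0,0,0],[0,0,0.004,0,0,0,-0.5],[0,0,0.002,0,0,0,-1],[0,0,0,0,0,0,-1],[0,0,0,0,0,0,-1],[0,0,0,0,0,0,-1],[0,0,0,0,0,0,-1]]]'

```text
time_s: 10.5
position: [0.49, 0.0411, 0.0294]
tcp_rot: [[-0.998, 0.07, -0.0], [0.07, 0.998, 0.0], [0.0, 0.0, -1.0]]
force: [-0.1, -0.3, -0.3]
opening: 0.962
grasp_force: 0.0
```

Emit:
carry_out --deltas '[[[0,0,-0.03,0,0,0,-1],[0,0,-0.1,0,0,0,-1],[0,0,-0.2,0,0,0,-1],[0,0,-0.3,0,0,0,-1],[0,0,-0.4,0,0,0,-1],[0,0,-0.5,0,0,0,-1],[0,0,-0.6,0,0,0,-1],[0,0,-0.7,0,0,0,-1],[0,0,-0.85,0,0,0,-1],[0,0,-1,0,0,0,-1]]]'

```text
time_s: 11.33
position: [0.4892, 0.0412, 0.181]
tcp_rot: [[-0.998, 0.07, -0.001], [0.07, 0.998, 0.0], [0.001, 0.0, -1.0]]
force: [1.1, 0.4, -0.1]
opening: 1.001
grasp_force: 0.0
```

```bash
python3 - <<'E'
from h import *
st,im,K,T=shot("wrist","w5.png"); print(st["time_s"],st["position"],st["tcp_rot"].round(4).tolist(),st["joint_positions"].round(1))
st2,im2,K2,T2=shot("scene","s5.png")
a=im[80:400,160:490]; b=cv2.resize(im2[195:295,235:360],None,fx=3.2,fy=3.2,interpolation=2)
cv2.imwrite("pics/c5.png",np.hstack([a,b])[:,:,::-1])
delta([.55,-.19,.20],72.)
E
```

```text
11.3333 [0.48923701 0.04123148 0.18100829] [[-0.9976, 0.0696, -0.0006], [0.0696, 0.9976, 0.0001], [0.0006, 0.0, -1.0]] [ -8.2  23.5 103.5   0.   53.  -94.3]
delta [-0.4912 -1.509  -0.1047] turn [0.0001 0.0014 0.0389]
```

View pics/c5.png

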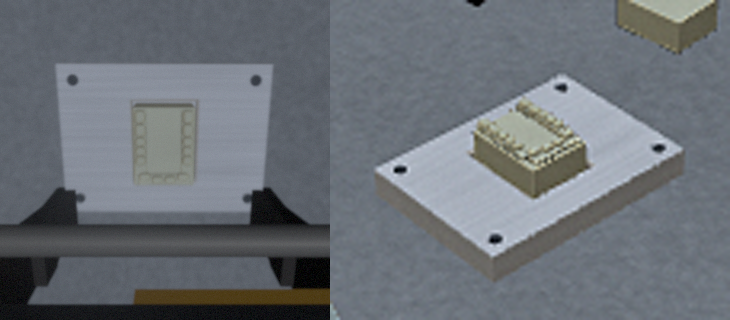

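The crop shows the cast seated low and square in the recess, with plate holes at crop (72,79), (256,79), (248,198) and (80,198). On to the gauge.

Emit:
carry_out --deltas '[[[-0.03,-0.08,-0.04,0,0,0,-1],[-0.07,-0.17,-0.08,0,0,0,-1],[-0.11,-0.26,-0.12,0,0,0,-1],[-0.15,-0.36,-0.16,0,0,0,-1],[-0.2,-0.46,-0.2,0,0,0,-1],[-0.25,-0.56,-0.24,0,0,0,-1],[-0.3,-0.66,-0.28,0,0,0,-1],[-0.35,-0.76,-0.33,0,0,0,-1],[-0.4,-0.86,-0.33,0,0,0,-1],[-0.45,-0.96,-0.33,0,0,0,-1]]]'

```text
time_s: 12.27
position: [0.5473, -0.1089, 0.2287]
tcp_rot: [[-0.998, 0.07, -0.001], [0.07, 0.998, 0.0], [0.001, 0.0, -1.0]]
force: [-0.3, -0.2, -0.3]
opening: 0.998
grasp_force: 0.0
```

Emit:
carry_out --deltas '[[[-0.05,-0.1,0,0,0,0.004,-1],[-0.1,-0.2,0,0,0,0.009,-1],[-0.15,-0.31,0,0,0,0.014,-1],[-0.2,-0.43,0,0,0,0.019,-1],[-0.26,-0.55,0,0,0,0.024,-1],[-0.31,-0.67,0,0,0,0.029,-1],[-0.36,-0.78,0,0,0,0.034,-1],[-0.4,-0.87,0,0,0,0.039,-1],[-0.42,-0.92,0,0,0,0.039,-1],[-0.42,-0.92,0,0,0,0.039,-1]]]'

```text
time_s: 13.1
position: [0.6008, -0.2516, 0.2281]
tcp_rot: [[-0.95, 0.311, -0.0], [0.311, 0.95, -0.0], [0.0, -0.0, -1.0]]
force: [0.0, 0.9, -0.7]
opening: 0.998
grasp_force: 0.0
```

```bash
python3 - <<'E'
from h import *
st,im,K,T=shot("wrist","w6.png"); print(st["time_s"],st["position"],st["tcp_rot"].round(4).tolist(),st["joint_positions"].round(1))
E
```

```text
13.1 [ 0.60078887 -0.25158706  0.22813991] [[-0.9503, 0.3114, -0.0003], [0.3114, 0.9503, -0.0003], [0.0002, -0.0004, -1.0]] [ -32.5   32.    77.7   -0.    70.3 -104.4]
```

View pics/w6.png

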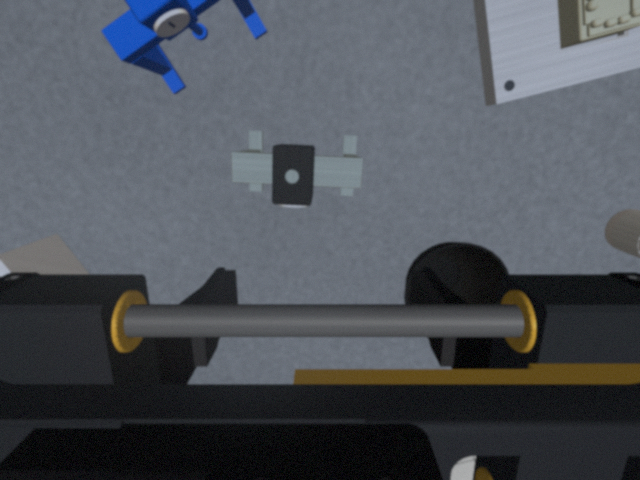

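The wrist view shows the real gauge: black block at (293,175) with the pin at (292,177), beam ends at columns 232 and 362, and foot bars near columns 255 and 349. The blue one is away at (180,40).

```bash
python3 - <<'E'
from h import *
im0=cv2.imread("pics/w6.png")[:,:,::-1]; st=telemetry.read_state(); K,T=cam("wrist",st); A=st["tcp_rot"]
g=cv2.cvtColor(im0,cv2.COLOR_RGB2GRAY); im=im0.astype(int)
m=(g<70).astype(np.uint8); m[:120]=0;m[215:]=0;m[:,:262]=0;m[:,325:]=0
m=cv2.morphologyEx(m,cv2.MORPH_CLOSE,np.ones((21,21)))
c=max(cv2.findContours(m,0,2)[0],key=cv2.contourArea).reshape(-1,2); print(c.min(0),c.max(0))
for v in (150,165,180,195): q=np.where(m[v])[0]; print(v,q.min(),q.max())
tl=lambda uv,z:((toplane(K,T,[uv],z)[0]-st["position"])@A*1000).round(1)
for v in (155,165,190,):
    q=np.where(m[v])[0]; print("L",tl((q.min()-.5,v),.128),"R",tl((q.max()+.5,v),.128))
print("near",tl((293,c[:,1].min()-.5),.128),"far",tl((293,c[:,1].max()+.5),.128))
# beam: greenish grey
b=((im[:,:,1]-im[:,:,2])>-3)&(g>95)
for v in (160,170,180): q=np.where(b[v,215:380])[0]+215; print(v,q.min(),q.max(),tl((q.min()-.5,v),.08),tl((q.max()+.5,v),.08))
E1=[];E2=[]
for u in list(range(236,247))+list(range(320,340)):
    q=np.where(b[140:200,u])[0]+140; E1.append((u,q.min()-.5)); E2.append((u,q.max()+.5))
for E in (E1,E2):
    p=np.polyfit(*np.array(E).T,1); a1,a2=tl((236,np.polyval(p,236)),.08),tl((358,np.polyval(p,358)),.08); print(p.round(3),a1,a2,np.degrees(np.arctan2(a2[0]-a1[0],a2[1]-a1[1])))
for u in (255,350): q=np.where(b[120:205,u])[0]+120; print(u,q.min(),q.max(),tl((u,q.min()),.006),tl((u,q.max()),.006))
E
```

```text
[272 144] [314 204]
150 273 313
165 273 313
180 273 312
195 272 311
L [ 59.8 -37.6 100.3] R [ 59.8  -7.6 100.3]
L [ 52.6 -37.8 100.2] R [ 52.6  -7.7 100.3]
L [ 34.2 -38.6 100.2] R [ 34.2  -8.6 100.2]
near [ 67.9 -22.4 100.3] far [ 23.2 -23.4 100.2]Traceback (most recent call last):
  File "<stdin>", line 14, in <module>
    return umr_minimum(a, axis, None, out, keepdims, initial, where)
ValueError: zero-size array to reduction operation minimum which has no identity
```

Emit:
carry_out --deltas '[[[0.04,-0.02,0,0,0,0.001,-1],[0.09,-0.045,0,0,0,0.002,-1],[0.14,-0.07,0,0,0,0.004,-1],[0.19,-0.095,0.03,0,0,0.006,-1],[0.24,-0.12,0.07,0,0,0.006,-1],[0.28,-0.14,0.12,0,0,0.006,-1],[0.304,-0.153,0.18,0,0,0.006,-1],[0.304,-0.153,0.24,0,0,0.006,-1],[0.304,-0.153,0.28,0,0,0.006,-1],[0.304,-0.153,0.3,0,0,0.006,-1]]]'

```text
time_s: 13.98
position: [0.5496, -0.2567, 0.1823]
tcp_rot: [[-0.938, 0.345, -0.002], [0.345, 0.938, 0.001], [0.002, 0.001, -1.0]]
force: [0.5, -0.4, 0.3]
opening: 1.001
grasp_force: 0.0
```

Emit:
carry_out --deltas '[[[0,0,0.08,0,0,0,-1],[0,0,0.16,0,0,0,-1],[0,0,0.25,0,0,0,-1],[0,0,0.34,0,0,0,-1],[0,0,0.43,0,0,0,-1],[0,0,0.51,0,0,0,-1],[0,0,0.57,0,0,0,-1],[0,0,0.61,0,0,0,-1],[0,0,0.64,0,0,0,-1],[0,0,0.64,0,0,0,-1]]]'

```text
time_s: 14.82
position: [0.5498, -0.2568, 0.0871]
tcp_rot: [[-0.939, 0.345, -0.001], [0.345, 0.939, 0.001], [0.001, 0.0, -1.0]]
force: [0.3, 0.1, 0.2]
opening: 0.999
grasp_force: 0.0
```

```bash
python3 - <<'E'
from h import *
st=telemetry.read_state(); print(st["time_s"],st["position"],st["force"],np.degrees(np.arctan2(st["tcp_rot"][1,1],st["tcp_rot"][0,1])))
# plate pose from w5
st=dict(position=np.array([0.48923701,0.04123148,0.18100829]),tcp_rot=np.array([[-0.9976,0.0696,-0.0006],[0.0696,0.9976,0.0001],[0.0006,0,-1.0]]))
K,T=cam("wrist",st); im=cv2.imread("pics/w5.png"); g=cv2.cvtColor(im,cv2.COLOR_BGR2GRAY); H=[]
for u,v in [(232,159),(416,159),(408,278),(240,278)]:
    p=g[v-9:v+10,u-9:u+10].astype(float); w=np.clip(np.median(p)-25-p,0,None)
    if v>200: w[:, :]*=(np.add.outer((np.arange(19)-9)**2,(np.arange(19)-9)**2)<49)
    y,x=np.mgrid[-9:10,-9:10]; H.append((u+(w*x).sum()/w.sum(),v+(w*y).sum()/w.sum()))
P=toplane(K,T,H,.024); print(np.round(H,1).tolist(),P[:,:2].round(4).tolist(),P.mean(0).round(4), np.degrees(np.arctan2(*(P[1]-P[0])[[1,0]])))
im=im[:,:,::-1].astype(int); m=((im[:,:,0]-im[:,:,2])>-2).astype(np.uint8); m[:170]=0;m[275:]=0;m[:,:285]=0;m[:,365:]=0
m=cv2.morphologyEx(m,cv2.MORPH_CLOSE,np.ones((7,7))); c=max(cv2.findContours(m,0,2)[0],key=cv2.contourArea); r=cv2.minAreaRect(c); print(r, toplane(K,T,cv2.boxPoints(r),.046)[:,:2].round(4).tolist(), toplane(K,T,[r[0]],.046).round(4))
E
```

```text
14.8167 [ 0.54979204 -0.25679272  0.08714987] [0.33526261 0.11952032 0.17190587] 69.80970442959405
[[232.1, 159.6], [415.5, 160.1], [411.3, 278.2], [237.3, 277.8]] [[0.4307, -0.0367], [0.4425, 0.1263], [0.5557, 0.1222], [0.5435, -0.0474]] [0.4931 0.0411 0.024 ] 85.87231964517593
((324.0, 223.5), (81.0, 66.0), 90.0) [[0.4524, 0.016], [0.4563, 0.0715], [0.5289, 0.0683], [0.5248, 0.0091]] [[0.4894 0.0413 0.046 ]]
```

Emit:
carry_out --deltas '[[[-0.004,-0.007,0,0,0,0,-1],[-0.009,-0.015,0,0,0,0,-1],[-0.009,-0.015,0,0,0,0,0],[-0.009,-0.015,0,0,0,0,0.2],[-0.009,-0.015,0,0,0,0,0.3],[-0.009,-0.015,0,0,0,0,1],[-0.009,-0.015,0,0,0,0,1],[-0.009,-0.015,0,0,0,0,1],[-0.009,-0.015,0,0,0,0,1],[-0.009,-0.015,0,0,0,0,1]]]'

```text
time_s: 15.65
position: [0.5505, -0.2595, 0.088]
tcp_rot: [[-0.939, 0.345, -0.0], [0.345, 0.939, 0.0], [0.0, -0.0, -1.0]]
force: [0.1, 0.3, 0.8]
opening: 0.48
grasp_force: 0.0
```

```bash
python3 - <<'E'
from h import *
st=telemetry.read_state(); print({k:st[k] for k in ("time_s","position","force","moment","opening","grasp_force")})
E
```

```text
{'time_s': 15.65, 'position': array([ 0.5505066 , -0.25953812,  0.08800132]), 'force': array([0.12589154, 0.3086916 , 0.82059595]), 'moment': array([-0.0090184 , -0.00059085, -0.0023786 ]), 'opening': 0.480144813384765, 'grasp_force': 0.0}
```

Emit:
carry_out --deltas '[[[0,0,0,0,0,0,1],[0,0,0,0,0,0,1],[0,0,0,0,0,0,1],[0,0,0,0,0,0,1],[0,0,0,0,0,0,1],[0,0,0,0,0,0,1],[0,0,0,0,0,0,1],[0,0,0,0,0,0,1],[0,0,0,0,0,0,1],[0,0,0,0,0,0,1]]]'

```text
time_s: 16.48
position: [0.5505, -0.2596, 0.0879]
tcp_rot: [[-0.939, 0.345, -0.0], [0.345, 0.939, -0.0], [0.0, -0.0, -1.0]]
force: [-0.3, -1.0, -0.3]
opening: 0.342
grasp_force: 29.9
```

Emit:
carry_out --deltas '[[[0,0,-0.03,0,0,0,1],[0,0,-0.08,0,0,0,1],[0,0,-0.15,0,0,0,1],[0,0,-0.23,0,0,0,1],[0,0,-0.32,0,0,0,1],[0,0,-0.42,0,0,0,1],[0,0,-0.52,0,0,0,1],[0,0,-0.61,0,0,0,1],[0,0,-0.67,0,0,0,1],[0,0,-0.7,0,0,0,1]]]'

```text
time_s: 17.32
position: [0.5513, -0.2599, 0.1955]
tcp_rot: [[-0.939, 0.345, 0.003], [0.345, 0.939, -0.002], [-0.004, -0.001, -1.0]]
force: [0.2, 0.3, -4.0]
opening: 0.345
grasp_force: 29.9
```

```bash
python3 - <<'E'
from h import *
st=telemetry.read_state(); print({k:st[k] for k in ("time_s","position","force","moment","opening","grasp_force")})
delta([.4885,.0412,.21],85.9)
print(st["tcp_rot"].round(4).tolist())
E
```

```text
{'time_s': 17.3167, 'position': array([ 0.55131288, -0.25992019,  0.19553435]), 'force': array([ 0.16190091,  0.27199894, -4.01170242]), 'moment': array([-0.03194381, -0.03897219,  0.01794307]), 'opening': 0.34464420357292375, 'grasp_force': 29.93189990054816}
delta [ 1.0853  1.7396 -0.1018] turn [-0.0002  0.0005 -0.0447]
[[-0.9386, 0.345, 0.0031], [0.345, 0.9386, -0.002], [-0.0036, -0.0009, -1.0]]
```

Emit:
carry_out --deltas '[[[0.03,0.05,0,0,0,0,1],[0.07,0.11,0,0,0,0,1],[0.12,0.19,0,0,0,0,1],[0.18,0.28,0,0,0,0,1],[0.24,0.38,0,0,0,0,1],[0.3,0.48,0,0,0,0,1],[0.36,0.58,0,0,0,0,1],[0.42,0.68,0,0,0,0,1],[0.48,0.78,0,0,0,0,1],[0.54,0.87,0,0,0,0,1]]]'

```text
time_s: 18.15
position: [0.519, -0.1067, 0.193]
tcp_rot: [[-0.939, 0.344, -0.0], [0.344, 0.939, 0.0], [0.0, 0.0, -1.0]]
force: [-0.1, 0.7, -5.2]
opening: 0.343
grasp_force: 29.9
```

Emit:
carry_out --deltas '[[[0.06,0.1,0,0,0,-0.005,1],[0.12,0.2,0,0,0,-0.01,1],[0.18,0.3,0,0,0,-0.015,1],[0.25,0.4,0,0,0,-0.02,1],[0.31,0.5,0,0,0,-0.025,1],[0.37,0.6,0,0,0,-0.03,1],[0.43,0.69,0,0,0,-0.035,1],[0.48,0.77,0,0,0,-0.04,1],[0.52,0.83,0,0,0,-0.0447,1],[0.545,0.87,0,0,0,-0.0447,1]]]'

```text
time_s: 18.98
position: [0.4869, 0.0434, 0.1931]
tcp_rot: [[-0.998, 0.069, -0.0], [0.069, 0.998, 0.0], [0.0, 0.0, -1.0]]
force: [-0.7, -0.1, -5.3]
opening: 0.341
grasp_force: 29.9
```

```bash
python3 - <<'E'
from h import *
import time
for i in range(3): capture("top")
st,im,K,T=shot("wrist","w7.png"); st2,im2,K2,T2=shot("scene","s7.png")
print({k:st[k] for k in ("time_s","position","force","opening")},st["tcp_rot"].round(4).tolist())
delta([.4885,.0412,.15],85.9)
a=im[40:400,130:520]; b=cv2.resize(im2[140:290,225:365],None,fx=2.4,fy=2.4,interpolation=2)
cv2.imwrite("pics/c7.png",np.hstack([a,b])[:,:,::-1])
E
```

```text
{'time_s': 19.1333, 'position': array([0.48785806, 0.04193409, 0.19310928]), 'force': array([-0.55428581,  0.08407202, -5.67517805]), 'opening': 0.339333621630693} [[-0.9975, 0.0705, 0.0005], [0.0705, 0.9975, -0.0006], [-0.0005, -0.0005, -1.0]]
delta [-0.0008  0.0009  0.2874] turn [-0.0001  0.0001 -0.0001]
```

View pics/c7.png

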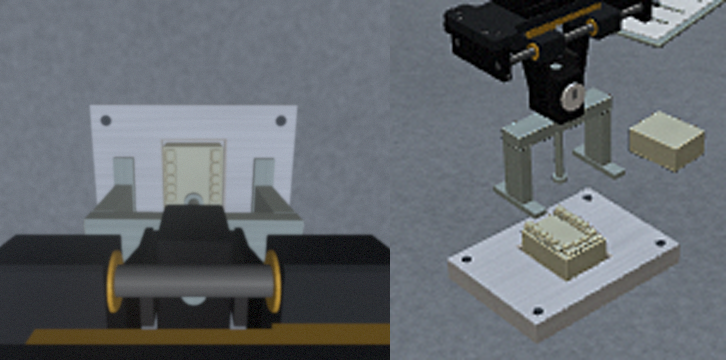

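The crop shows the gauge upright in the grip, legs outside the cast, with the foot at crop (195,200) centred on the land between columns 172 and 213. I'll lower it.

Emit:
carry_out --deltas '[[[0,0,0.03,0,0,0,1],[0,0,0.07,0,0,0,1],[0,0,0.12,0,0,0,1],[0,0,0.18,0,0,0,1],[0,0,0.24,0,0,0,1],[0,0,0.3,0,0,0,1],[0,0,0.35,0,0,0,1],[0,0,0.39,0,0,0,1],[0,0,0.42,0,0,0,1],[0,0,0.44,0,0,0,1]]]'

```text
time_s: 20.07
position: [0.4875, 0.0416, 0.1263]
tcp_rot: [[-0.997, 0.071, -0.001], [0.071, 0.997, 0.0], [0.001, 0.0, -1.0]]
force: [-0.5, -0.5, -3.0]
opening: 0.345
grasp_force: 29.9
```

Emit:
carry_out --deltas '[[[0,0,0.01,0,0,0,1],[0,0,0.02,0,0,0,1],[0,0,0.03,0,0,0,1],[0,0,0.04,0,0,0,1],[0,0,0.05,0,0,0,1],[0,0,0.06,0,0,0,1],[0,0,0.07,0,0,0,1],[0,0,0.08,0,0,0,1],[0,0,0.085,0,0,0,1],[0,0,0.085,0,0,0,1]]]'

```text
time_s: 20.9
position: [0.4879, 0.0416, 0.1141]
tcp_rot: [[-0.997, 0.072, 0.0], [0.072, 0.997, 0.0], [-0.0, 0.0, -1.0]]
force: [-1.3, 0.1, -2.7]
opening: 0.344
grasp_force: 29.9
```

```bash
python3 - <<'E'
from h import *
st,im,K,T=shot("wrist","w8.png"); st2,im2,K2,T2=shot("scene","s8.png")
print({k:st[k] for k in ("time_s","position","force","moment","opening")})
E
```

```text
{'time_s': 20.9, 'position': array([0.48793674, 0.04158053, 0.1141198 ]), 'force': array([-1.29444677,  0.08282349, -2.6590096 ]), 'moment': array([0.11870185, 0.18101291, 0.01450016]), 'opening': 0.34394477674018387}
```

Emit:
carry_out --deltas '[[[0,0,0.002,0,0,0,1],[0,0,0.004,0,0,0,1],[0,0,0.006,0,0,0,1],[0,0,0.008,0,0,0,1],[0,0,0.01,0,0,0,1],[0,0,0.011,0,0,0,1],[0,0,0.012,0,0,0,1],[0,0,0.013,0,0,0,1],[0,0,0.013,0,0,0,1],[0,0,0.013,0,0,0,1]]]'

```text
time_s: 21.83
position: [0.4879, 0.0416, 0.1123]
tcp_rot: [[-0.997, 0.071, 0.0], [0.071, 0.997, 0.0], [-0.0, 0.0, -1.0]]
force: [-0.1, 0.3, -2.9]
opening: 0.344
grasp_force: 29.9
```

Emit:
carry_out --deltas '[[[0,0,0.001,0,0,0,1],[0,0,0.002,0,0,0,1],[0,0,0.003,0,0,0,1],[0,0,0.004,0,0,0,1],[0,0,0.005,0,0,0,1],[0,0,0.006,0,0,0,1],[0,0,0.006,0,0,0,1],[0,0,0.006,0,0,0,1],[0,0,0.006,0,0,0,1],[0,0,0.006,0,0,0,1]]]'

```text
time_s: 22.67
position: [0.4879, 0.0415, 0.1118]
tcp_rot: [[-0.997, 0.071, 0.0], [0.071, 0.997, -0.0], [-0.0, -0.0, -1.0]]
force: [-2.5, 0.5, 5.5]
opening: 0.343
grasp_force: 29.9
```

Legs are on the plate (force now upward, TCP at 111.8 mm as expected). I'll release and withdraw straight up.

Emit:
carry_out --deltas '[[[0,0,0.004,0,0,0,1],[0,0,0.003,0,0,0,0.4],[0,0,0.003,0,0,0,0.3],[0,0,0.003,0,0,0,0.2],[0,0,0.002,0,0,0,0],[0,0,0,0,0,0,-0.2],[0,0,0,0,0,0,-0.4],[0,0,0,0,0,0,-0.4],[0,0,0,0,0,0,-0.4],[0,0,0,0,0,0,-0.4]]]'

```text
time_s: 23.5
position: [0.4879, 0.0416, 0.1113]
tcp_rot: [[-0.997, 0.071, -0.0], [0.071, 0.997, -0.0], [0.0, -0.0, -1.0]]
force: [-1.0, -0.6, 0.2]
opening: 0.687
grasp_force: 0.0
```

```bash
python3 - <<'E'
from h import *
st2,im2,K2,T2=shot("scene","s9.png"); st=telemetry.read_state(); print({k:st[k] for k in ("time_s","position","force","opening","grasp_force")})
E
```

```text
{'time_s': 23.55, 'position': array([0.48789082, 0.04157554, 0.11134228]), 'force': array([ 0.13376808,  0.15168089, -0.36744725]), 'opening': 0.6864726579825963, 'grasp_force': 0.0}
```

Emit:
carry_out --deltas '[[[0,0,-0.02,0,0,0,-0.4],[0,0,-0.06,0,0,0,-0.4],[0,0,-0.12,0,0,0,-0.4],[0,0,-0.2,0,0,0,-0.4],[0,0,-0.3,0,0,0,-0.4],[0,0,-0.4,0,0,0,-0.4],[0,0,-0.5,0,0,0,-0.4],[0,0,-0.6,0,0,0,-0.4],[0,0,-0.7,0,0,0,-0.4],[0,0,-0.8,0,0,0,-0.4]]]'

```text
time_s: 24.38
position: [0.4878, 0.0416, 0.2332]
tcp_rot: [[-0.997, 0.071, 0.001], [0.071, 0.997, -0.0], [-0.001, -0.0, -1.0]]
force: [0.8, -0.6, -1.2]
opening: 0.702
grasp_force: 0.0
```

```bash
python3 - <<'E'
from h import *
for i in range(4): capture("top")
st,im,K,T=shot("wrist","w10.png"); st2,im2,K2,T2=shot("scene","s10.png"); print(st["time_s"],st["position"],st["force"])
a=im[60:420,150:500]; b=cv2.resize(im2[150:290,225:365],None,fx=2.57,fy=2.57,interpolation=2)[:360]
b=cv2.copyMakeBorder(b,0,360-b.shape[0],0,0,0); cv2.imwrite("pics/c10.png",np.hstack([a,b])[:,:,::-1])
E
```

```text
24.5833 [0.48784578 0.04157976 0.23192687] [-0.98689785 -0.40385778 -0.52070762]
```

View pics/c10.png

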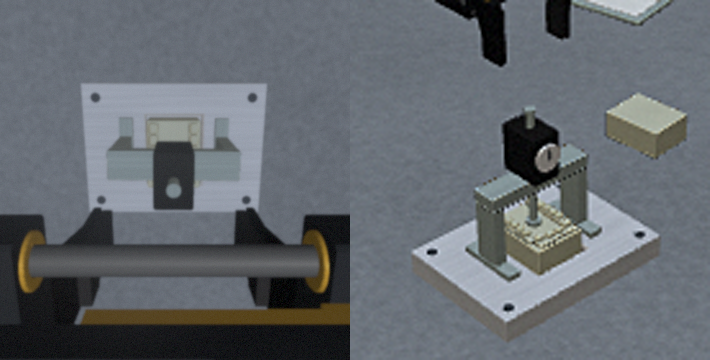

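The final view shows the gauge standing flat on both legs beside the seated cast. Its foot is on the land at crop (533,218), the pin is raised at (530,115), and the gripper is clear above. I'll hand it in.

```bash
python3 -c "
from rig import job
print(job.hand_in())"
```

```text
the job is handed in; nothing more can be done
None
```

The cast is seated in the plate's recess, the gauge stands flat on both legs over it with its foot on the land, and the job is handed in at about 25 s; I checked this in the images only, as the gauge reading isn't in the robot's state.

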